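# Gear selector to the green slot

### The job

On the bench gearbox, push the black-knobbed gear lever through its gate into the slot marked by the green disc, fully home to the end of that slot, then leave it there. Only push it gently with the fingers: do not grip the lever, do not push it into any of the other coloured slots on the way, and leave the other things on the bench where they are.

Things in the scene. Friction and masses are not known exactly. Their poses are not given: they have to be found in the camera images.
- gearbox: Bench gearbox bolted to the bench: green housing 140 x 124 mm on a grey foot 170 x 150 mm. Its origin (centre of the foot) lies 6 mm above the bench. x runs along the gate's slots, y across them, z up. Gate plate's top 110 mm above the origin. A steel spindle sticks out of the +y side to y = 106 mm, 55 mm up.
- gate_centre (a point): Centre of the gate, on the top of the gate plate. Three columns of slots 28 mm apart (middle and two outer), each with a +x and a -x slot (28 mm of stem travel either way), are joined by one cross channel along y at x = 0. Slots and channel are 14 mm wide; the fins between them have round ends. The lever starts in the middle column, in its -x slot
- knob (a point): centre of the black ball knob (38 mm in diameter) on the lever. The lever is a 10 mm steel stem that tilts about a pivot on the gearbox axis 8 mm above the gearbox origin; the ball's centre is 207 mm from that pivot (221 mm above the bench when upright). A lever in the middle of the gate stands upright
- stem (a point): the point on the lever's centre line 102 mm from its pivot, i.e. at the gate plate's top when upright
- shift (a joint): tilt of the lever along the slots, rad: 0 = neutral cross channel, positive = leaning to the gearbox's +x; the slot ends stop it at about +-0.275. Knob x in the gearbox frame = 0.207 sin(shift). Friction holds it where it is left (about 1 N at the knob)
- select (a joint): tilt of the lever across the slots, rad: 0 = middle column, positive = leaning to the gearbox's +y; the outer columns lie at about +-0.28 and the ends of the cross channel stop it at about +-0.30. Knob y in the gearbox frame = 0.207 sin(select) cos(shift). Friction holds it where it is left (about 1 N at the knob)
- disc_green: green enamel disc, 15 mm in diameter and 2 mm thick, on the gate plate just beyond the end of one of the four outer slots (x = +-46 mm, y = +-28 mm in the gearbox frame): marks the goal slot. Which one varies
- disc_red: red disc of the same kind, at another outer slot
- disc_yellow: yellow disc of the same kind, at another outer slot
- disc_blue: blue disc of the same kind, at another outer slot
- tape_roll: loose masking tape roll, 86 mm wide, 24 mm high, lying flat; origin at the centre of its underside; bystander
- casting_elbow: loose grey cast elbow, 65 x 74 x 50 mm; origin at the centre of its underside; bystander
- plug_gauge: loose plug gauge, 25 x 90 x 25 mm, along its y; bystander
- sanding_block: loose green sanding block, 55 x 100 x 28 mm; origin at the centre of its underside; bystander
- casting_arm: loose grey cast arm, 30 x 91 x 21 mm; bystander
- screwdriver: loose screwdriver with a blue handle, 28 x 210 x 28 mm, along its y; bystander

How it is judged:
By the outcome, as a careful person would: the job done as asked, in the order asked, and still so for the second after the job is handed in, with the robot touching nothing.
It also fails if it takes over 59 s, if anything falls off the work surface, if the arm or the gripper's body presses on something with over 40 N, if the wrist force passes 120 N, or if a joint passes its speed limit or range.

### The arm

A 6-joint arm with a two-finger parallel gripper is mounted at the origin on a cart in front of the work surface, level with it; the furniture and walls round the work are solid. World frame = base frame: x ahead of the robot, y to its left, z up, the work surface at z = 0. Lengths are in m, angles in rad, forces in N, time in s.
With the tool pointing down it reaches from about 0.3 to 0.875 m from the base axis. Payload 6.4 kg.
Tool frame: the origin (TCP) lies at the very end of the fingers, on their centre line; the grasp point (between the pads) lies 19 mm behind it; z points along the fingers, y is the line along which they close (so a half turn about z gives the same grasp; the last joint's range is limited). The gripper opens to 85 mm and grips with 20 to 120 N. Pads are 22 mm wide; open, the fingers measure 114 mm over their backs; the gripper's body (76 mm by 85 mm) begins 54 mm behind the grasp point. The pads swing forward as they close: fully open they stand 13 mm farther back than shut.
Start: joints at [-1.521, 0.181, 1.607, -0, 1.354, -0.206], TCP at [0.146, -0.556, 0.231] pointing down, gripper open.
Joint ranges: [-2.99, 2.99], [-0.89, 2.07], [0.3, 2.58], [-1.14, 4.28], [0, 2.63], [-3.12, 3.12]. Speed limits (rad/s): [2.57, 2.57, 3.01, 3.14, 3.14, 3.14].

### API

Orientations are given as a unit quaternion [w, x, y, z].
In Python, from bench import telemetry, camera, ctrl, spotter gives the robot as it stands.
- The arm moves only by the tool send_rows, never from a script. Its argument "series" is a list of rows, each a list of 3 entries, a list of its own where there are three numbers: the turn, a rotation vector about the world's x, y, z in degrees, then the shift along the world's x, y, z in mm, then the closure, from -1 (fully open) to 1 (shut), so that 0 is half open. In form: [[[rx, ry, rz], [dx, dy, dz], gripper], ...]. A call has 1 to 10 rows; each row is the pose to reach, as a shift and turn from the pose commanded when the call began; what a row does not reach only later rows make up. A row lasts 1/8 s, in which the tool goes at most 62.5 mm and 10.7 degrees, less where a joint would pass 70% of its speed; a pose out of reach is approached as far as the arm can. A call with a gripper value outside its range is refused whole. The fingers move at their own pace and stop on an object; the grip force is fixed at half the most. Time passes only in rows, so rows that repeat a pose let the fingers close. It gives the time, the measured TCP pose, the force, the opening and the grip force at its end, in the units of the state.
- telemetry.get_obs(): the state, without advancing time (a new reading comes with each control period).
- camera(name): name is "side" or "top" or "wrist"; returns a dict with "pixels" (400x640x3 uint8, red, green, blue), "camera_matrix" (3x3 intrinsics, pixels), "xyz" and "orientation" of the camera in the world. Camera axes: x right, y up, looking along -z (the intrinsics and any distortion apply to the point x, -y, -z); pixel columns grow to the right and rows downward; lengths in m; the calibration is good to about 2 mm. A picture is of the moment at which its call begins. There is no depth.
- ctrl.hand_in(): hands the job in; it is judged then, once.
Trained networks look in the newest picture that a camera, given by its name, has taken for a name from the list of things; names that differ only in an ending like _2 or _b are one class to them, and where a whole thing is asked for, a point or a joint stands for the part that bears it (a point fixed in the world has none). Each returns a list of dicts, best first, with "conf" (0 to 1); they miss things now and then, are a little off and sometimes report something else, mostly with a low value. They report only what shows in the picture. A call takes as long as a camera call.
- spotter.boxes_of(thing, camera): "xyz" ([x, y, z] in m, in world coordinates, good to about 4 mm: the middle of the surface that is visible of it).
- spotter.landmark_of(thing, camera): "xyz" ([x, y, z] in m, in world coordinates, good to about 4 mm: a listed point, or the origin of a listed thing).
The state is a dict: "time_s": time; "q": joint angles; "dq": joint speeds; "joint_efforts": joint torques, N m; "eef_pos": TCP position; "eef_rot": TCP orientation; "wrist_force": force on the tool from outside, world axes, zero at the start; "torque": the same for the moment, N m; "opening": opening from 0.0 (shut) to 1.0 (fully open); "grasp_force": force on a finger pad.
Only numpy, scipy, OpenCV 4.12 (cv2) and the standard library are available. Lean on these libraries where they do the work, as an engineer would, in place of code of your own. Each camera call takes 0.05 s, during which the arm holds its last target. There are 200 camera calls.

## Working session

There is one attempt and no reset: what is moved stays moved. The work goes in short steps, Python scripts to look and compute and a tool call to move; the robot and the scene stay as the last step left them, time stands still between calls to the robot, and variables do not carry over. Pictures are saved under pics/ and viewed, at most 10 in all, crops included, and the job is handed in when it is done.

Besides the shell and the picture viewer there is one more tool, called after "Request:" as name(argument=value, ...), one argument or row to a line, values as JSON. send_rows: Moves the arm, as the interface text tells. Its arguments: {"type":"object","properties":{"series":{"type":"array","items":{"type":"array"}}},"required":["series"]}

```bash
mkdir -p pics
python3 - <<'E'
from bench import telemetry, camera, ctrl, spotter
import cv2
for c in ["top","side"]:
    im=camera(c); cv2.imwrite(f"pics/{c}0.png",im["pixels"][:,:,::-1])
    print(c,im["xyz"],im["orientation"],im["camera_matrix"])
    for t in ["gearbox","gate_centre","knob","stem","disc_green","disc_red","disc_yellow","disc_blue"]:
        r=spotter.landmark_of(t,c); print(t,[(x["xyz"],x["conf"]) for x in r[:2]])
o=telemetry.get_obs();print(o)
E
```

```text
top [0.36009539 0.09789776 1.14083329] [ 0.71331373  0.0613314  -0.05351048 -0.69610244] [[382.30607581   0.         317.98473349]
 [  0.         382.30607581 199.32103628]
 [  0.           0.           1.        ]]
gearbox [([0.5419, 0.227, 0.0039], 0.75), ([0.4963, 0.1947, 0.1178], 0.66)]
gate_centre [([0.5374, 0.2267, 0.116], 0.83)]
knob [([0.4978, 0.2206, 0.2217], 0.45), ([0.5917, 0.2056, 0.1148], 0.19)]
stem [([0.5392, 0.2236, 0.0055], 0.61), ([0.4627, -0.2759, 0.004], 0.19)]
disc_green []
disc_red [([0.4962, 0.1994, 0.1218], 0.43)]
disc_yellow []
disc_blue [([0.5888, 0.2065, 0.1108], 0.45)]
side [0.12360865 1.13980523 0.90013712] [-0.16525074 -0.09707569  0.46285668  0.86546646] [[472.04553999   0.         323.37281014]
 [  0.         472.04553999 194.21195978]
 [  0.           0.           1.        ]]
gearbox [([0.54, 0.2232, -0.0018], 0.92)]
gate_centre [([0.5391, 0.2269, 0.1147], 0.68), ([0.5007, 0.4741, -0.0009], 0.56)]
knob [([0.4938, 0.2195, 0.2164], 0.86)]
stem [([0.5202, 0.2254, 0.1133], 0.71)]
disc_green []
disc_red []
disc_yellow [([0.6059, 0.4823, -0.0004], 0.34)]
disc_blue []
{'time_s': 0.9, 'q': array([-1.52131691e+00,  1.80783859e-01,  1.60694879e+00,  1.30313756e-05,
        1.35377953e+00, -2.06297055e-01]), 'dq': array([ 0.00019917, -0.00111461,  0.00109869, -0.00021519,  0.00038903,
        0.00095252]), 'joint_efforts': array([ 7.83521537e-04, -4.44832599e+01, -3.51682770e+01, -2.26884749e-04,
        7.02555735e-04, -2.28855249e-06]), 'eef_pos': array([ 0.14549812, -0.55633694,  0.23132233]), 'eef_rot': array([4.06097644e-05, 9.91833618e-01, 1.27538518e-01, 3.19181760e-06]), 'wrist_force': array([-0.1984758 ,  0.64446983, -0.2488887 ]), 'torque': array([ 0.02642988,  0.0166138 , -0.03974774]), 'grasp_force': 0.0, 'opening': 0.9985658030710614}
```

```bash
cat > h.py <<'E'
import numpy as np, cv2
from scipy.spatial.transform import Rotation as R
def rot(im):
    w,x,y,z=im["orientation"]; return R.from_quat([x,y,z,w]).as_matrix()
def proj(im,P):
    p=(np.atleast_2d(P)-im["xyz"])@rot(im); p=p*[1,-1,-1]
    u=p@im["camera_matrix"].T; return u[:,:2]/u[:,2:]
def ray_z(im,uv,z):
    d=np.linalg.inv(im["camera_matrix"])@[uv[0],uv[1],1]; d=rot(im)@(d*[1,-1,-1])
    return im["xyz"]+d*(z-im["xyz"][2])/d[2]
E
python3 - <<'E'
from bench import camera
from h import *
import pickle
D={}
rows=[]
for c in ["top","side"]:
    im=camera(c); D[c]=im
    u=proj(im,[.54,.225,.15])[0].astype(int); print(c,u)
    x0=max(0,min(u[0]-100,440));y0=max(0,min(u[1]-80,240)); print(x0,y0)
    crop=im["pixels"][y0:y0+160,x0:x0+200,::-1]
    rows.append(cv2.resize(crop,(400,320) if 0 else (400,320),interpolation=cv2.INTER_CUBIC))
pickle.dump(D,open("d.pkl","wb"))
cv2.imwrite("pics/crop.png",np.hstack(rows))
E
```

```text
top [274 191]
174 111
side [311 220]
211 140
```

View pics/crop.png

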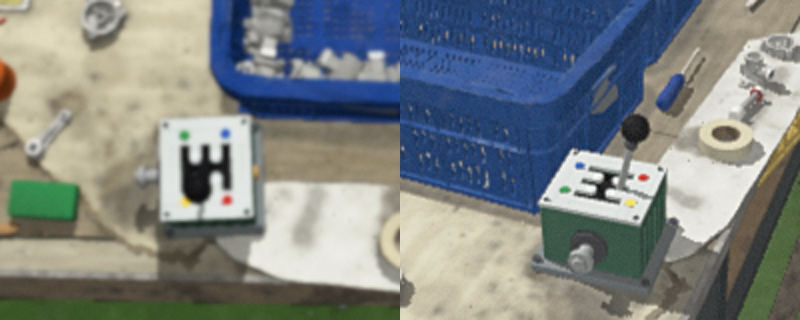

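View pics/side0.png

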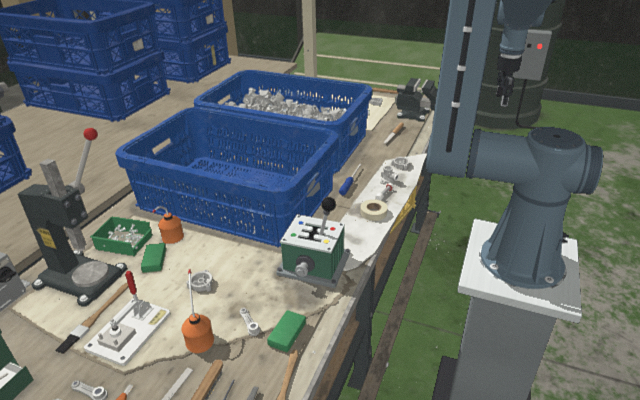

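View pics/top0.png

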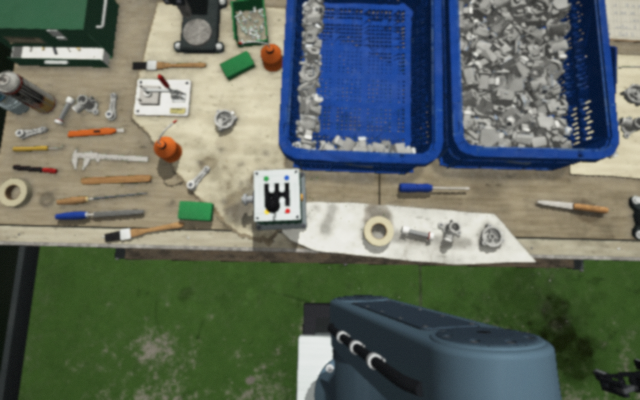

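```bash
cat > loc.py <<'E'
from h import *
def discs(im):
    hsv=cv2.cvtColor(im["pixels"],cv2.COLOR_RGB2HSV); c=proj(im,[.54,.225,.118])[0]
    out={}
    for n,(a,b) in dict(green=(45,80),blue=(100,125),yellow=(20,33),red=(170,180)).items():
        m=cv2.inRange(hsv,(a,110,90),(b,255,255))
        _,_,st,ce=cv2.connectedComponentsWithStats(m)
        k=[(st[i,4],ce[i]) for i in range(1,len(ce)) if np.linalg.norm(ce[i]-c)<42 and st[i,4]<80 and st[i,4]>4]
        if k:
            A,p=max(k,key=lambda t:t[0]); out[n]=(A,p.round(1),ray_z(im,p,.118).round(4))
    return out
E
python3 - <<'E'
from loc import *
import pickle
D=pickle.load(open("d.pkl","rb"))
for c in D:
    print(c,discs(D[c]))
    p=proj(D[c],[.54,.225,.116]); print(p)
E
```

```text
top {'green': (np.int32(7), array([265.7, 178. ]), array([0.5835, 0.256 , 0.118 ])), 'blue': (np.int32(11), array([295.5, 165.3]), array([0.6212, 0.1755, 0.118 ])), 'yellow': (np.int32(13), array([266.7, 211.5]), array([0.4912, 0.249 , 0.118 ]))}
[[276.43006861 194.02664897]]
side {'green': (np.int32(7), array([292.7, 234.6]), array([0.5811, 0.2603, 0.118 ])), 'blue': (np.int32(9), array([300.6, 222.3]), array([0.584 , 0.2036, 0.118 ])), 'yellow': (np.int32(12), array([325.8, 240.9]), array([0.489 , 0.2534, 0.118 ]))}
[[312.18356629 230.92824835]]
```

Request:
send_rows(
  series=[
    [[0,0,0],[30,60,40],1],
    [[0,0,0],[60,110,69],1],
    [[0,0,-4],[100,160,69],1],
    [[0,0,-8],[150,210,69],1],
    [[0,0,-10.6],[200,260,69],1],
    [[0,0,-10.6],[235,315,69],1],
    [[0,0,-10.6],[254,375,69],1],
    [[0,0,-10.6],[265,435,69],1],
    [[0,0,-10.6],[272,495,69],1],
    [[0,0,-10.6],[277,555,69],1],
  ],
)

```text
time_s: 2.25
eef_pos: [0.4194, -0.0277, 0.3006]
eef_rot: [0.0, 0.999, 0.035, 0.001]
wrist_force: [0.6, 0.0, 0.5]
opening: -0.003
grasp_force: 0.0
```

Request:
send_rows(
  series=[
    [[0,0,0],[2,60,0],1],
    [[0,0,0],[4,115,0],1],
    [[0,0,0],[5,170,-20],1],
    [[0,0,0],[5,220,-50],1],
    [[0,0,0],[5,220,-90],1],
    [[0,0,0],[5,220,-105],1],
    [[0,0,0],[5,220,-105],1],
    [[0,0,0],[5,220,-105],1],
  ],
)

```text
time_s: 3.25
eef_pos: [0.4256, 0.1898, 0.1969]
eef_rot: [-0.0, 0.999, 0.035, 0.001]
wrist_force: [-0.1, -0.4, -0.1]
opening: -0.001
grasp_force: 0.0
```

```bash
cat > look.py <<'E'
import sys
from bench import telemetry, camera, spotter
from h import *
n=sys.argv[1]; C=np.array([.538,.227,.116]); a=np.radians(4); G=np.array([[np.cos(a),np.sin(a)],[-np.sin(a),np.cos(a)]])
o=telemetry.get_obs(); g=lambda p:(np.r_[G@(np.array(p)[:2]-C[:2]),p[2]]*1000).round(1)
print("t",o["time_s"],"tcp",o["eef_pos"].round(4),"in gb mm",g(o["eef_pos"]),"F",o["wrist_force"].round(1))
rows=[]
for c in ["top","side"]:
    im=camera(c)
    for t in ["knob","stem"]:
        print(c,t,[(g(x["xyz"]),x["conf"]) for x in spotter.landmark_of(t,c)[:2]])
    u=proj(im,[.52,.225,.15])[0].astype(int); x0,y0=u[0]-50,u[1]-60
    rows.append(cv2.resize(im["pixels"][y0:y0+100,x0:x0+100,::-1],(400,400),interpolation=cv2.INTER_CUBIC)); print(c,"crop",x0,y0)
cv2.imwrite(f"pics/{n}.png",np.hstack(rows))
E
python3 look.py l1
```

```text
t 3.25 tcp [0.4256 0.1898 0.1969] in gb mm [-114.7  -29.2  196.9] F [-0.1 -0.4 -0.1]
top knob [(array([-109.5, -498.2,    4.4]), 0.21)]
top stem [(array([ 82.5, 245.2,  -2.4]), 0.19)]
top crop 224 139
side knob [(array([-40.6,  -2.6, 214.7]), 0.73), (array([  20.4, -461.9,   -2.6]), 0.62)]
side stem [(array([-18.3,  -3. , 111.5]), 0.7), (array([-115.4, -402.8,    6.3]), 0.29)]
side crop 268 162
```

View pics/l1.png

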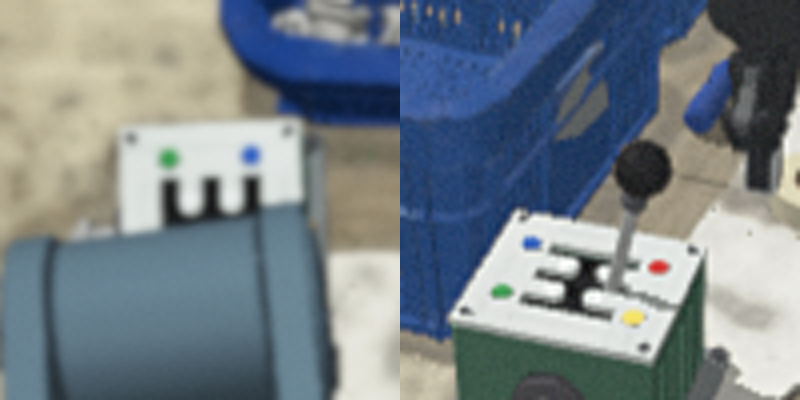

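Request:
send_rows(
  series=[
    [[0,0,0],[-2,28,0],1],
    [[0,0,0],[18,29,0],1],
    [[0,0,0],[38,31,0],1],
    [[0,0,0],[48,32,0],1],
    [[0,0,0],[56,32,0],1],
    [[0,0,0],[64,33,0],1],
    [[0,0,0],[72,33,0],1],
    [[0,0,0],[78,34,0],1],
    [[0,0,0],[78,34,0],1],
  ],
)

```text
time_s: 4.68
eef_pos: [0.5026, 0.2242, 0.1951]
eef_rot: [0.0, 0.999, 0.035, 0.0]
wrist_force: [0.2, -0.7, 0.2]
opening: -0.003
grasp_force: 0.1
```

```bash
python3 look.py l2
```

```text
t 4.675 tcp [0.5026 0.2242 0.1951] in gb mm [-35.5  -0.3 195.1] F [ 0.2 -0.7  0.2]
top knob []
top stem []
top crop 224 139
side knob [(array([ 1.870e+01, -4.618e+02,  3.000e-01]), 0.57), (array([ -5.2,  -6.2, 217.7]), 0.53)]
side stem [(array([ -4.2,  -2.6, 114.6]), 0.56), (array([-115.7, -402.1,    8.7]), 0.52)]
side crop 268 162
```

View pics/l2.png

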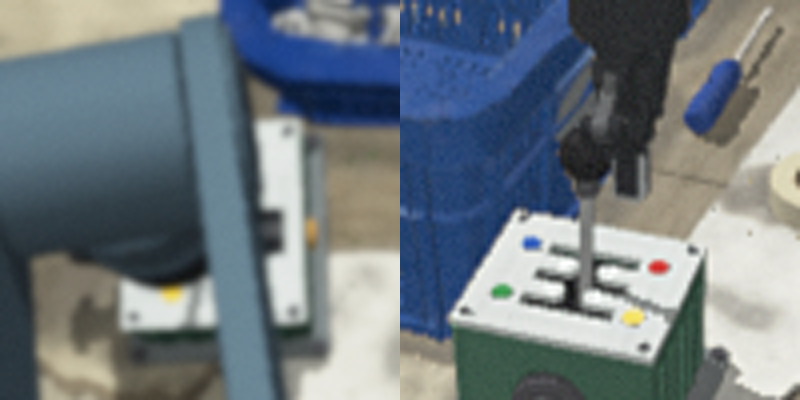

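Request:
send_rows(
  series=[
    [[0,0,0],[5.5,0.4,0],1],
    [[0,0,0],[5.5,0.4,0],1],
    [[0,0,0],[5.5,0.4,0],1],
    [[0,0,0],[-24,-2,0],1],
    [[0,0,0],[-20,-61,0],1],
    [[0,0,0],[-20,-61,0],1],
    [[0,0,0],[40,-57,0],1],
    [[0,0,0],[40,-57,0],1],
    [[0,0,0],[40,-57,0],1],
  ],
)

```text
time_s: 6.1
eef_pos: [0.5419, 0.1678, 0.1948]
eef_rot: [-0.0, 0.999, 0.035, -0.001]
wrist_force: [0.0, 0.8, 0.7]
opening: 0.002
grasp_force: 0.0
```

```bash
python3 look.py l3
```

```text
t 6.1 tcp [0.5419 0.1678 0.1948] in gb mm [ -0.2 -59.4 194.8] F [0.  0.8 0.7]
top knob [(array([  2.1,  -3.6, 226.5]), 0.43)]
top stem [(array([ -0.2,  -2.7, 119. ]), 0.59)]
top crop 224 139
side knob [(array([  2. ,  -3.5, 218.1]), 0.82)]
side stem [(array([  1.9,  -2.7, 115.2]), 0.83)]
side crop 268 162
```

View pics/l3.png

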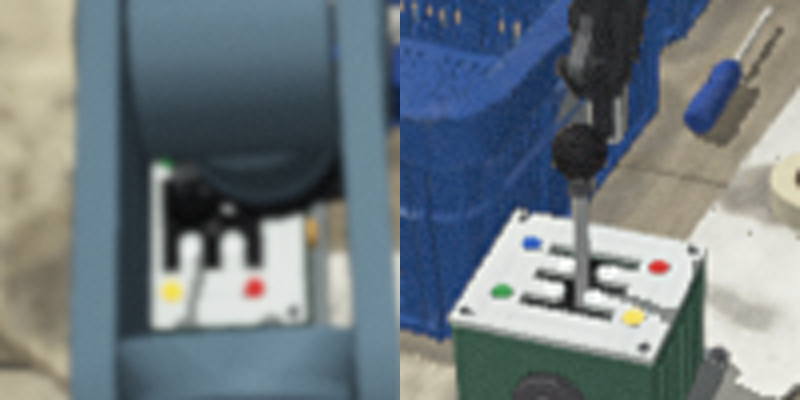

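Request:
send_rows(
  series=[
    [[0,0,0],[-1,18,0],1],
    [[0,0,0],[-2,27,0],1],
    [[0,0,0],[-2.5,35,0],1],
    [[0,0,0],[-3,43,0],1],
    [[0,0,0],[-3.5,51,0],1],
    [[0,0,0],[-4,59,0],1],
    [[0,0,0],[-4.5,66,0],1],
    [[0,0,0],[-5,72,0],1],
    [[0,0,0],[-5,76,0],1],
    [[0,0,0],[-5,76,0],1],
  ],
)

```text
time_s: 7.65
eef_pos: [0.5372, 0.2436, 0.1953]
eef_rot: [-0.0, 0.999, 0.036, 0.0]
wrist_force: [0.3, 0.2, -0.2]
opening: 0.001
grasp_force: 0.1
```

```bash
python3 look.py l4
```

```text
t 7.65 tcp [0.5372 0.2436 0.1953] in gb mm [  0.4  16.6 195.3] F [ 0.3  0.2 -0.2]
top knob [(array([  2.5,  46.2, 217.9]), 0.61)]
top stem [(array([-46.2, -28.6, 116.7]), 0.74)]
top crop 224 139
side knob [(array([ -1.9,  46.2, 212. ]), 0.74)]
side stem [(array([  1.7,  21.2, 111.4]), 0.73)]
side crop 268 162
```

View pics/l4.png

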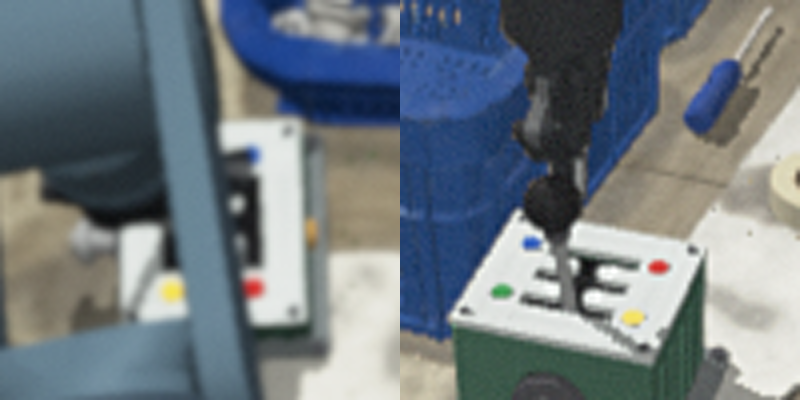

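Request:
send_rows(
  series=[
    [[0,0,0],[-0.3,4.5,0],1],
    [[0,0,0],[-0.6,9,0],1],
    [[0,0,0],[-0.6,9,0],1],
    [[0,0,0],[-0.6,9,0],1],
    [[0,0,0],[1.4,-20,0],1],
    [[0,0,0],[1.4,-20,0],1],
    [[0,0,0],[-58,-24,0],1],
    [[0,0,0],[-58,-24,0],1],
    [[0,0,0],[-62,34,0],1],
    [[0,0,0],[-62,34,0],1],
  ],
)

```text
time_s: 9.2
eef_pos: [0.4754, 0.2808, 0.1962]
eef_rot: [-0.001, 0.999, 0.037, 0.001]
wrist_force: [-0.2, -0.6, 0.6]
opening: 0.004
grasp_force: 0.0
```

```bash
python3 look.py l5
```

```text
t 9.2 tcp [0.4754 0.2808 0.1962] in gb mm [-58.7  58.  196.2] F [-0.2 -0.6  0.6]
top knob [(array([  2.4,  53.8, 216. ]), 0.4)]
top stem [(array([  2.1,  27.8, 115.5]), 0.52)]
top crop 224 139
side knob [(array([-1.000e-01,  5.370e+01,  2.084e+02]), 0.55)]
side stem [(array([  0.5,  27.7, 110.3]), 0.61)]
side crop 268 162
```

View pics/l5.png

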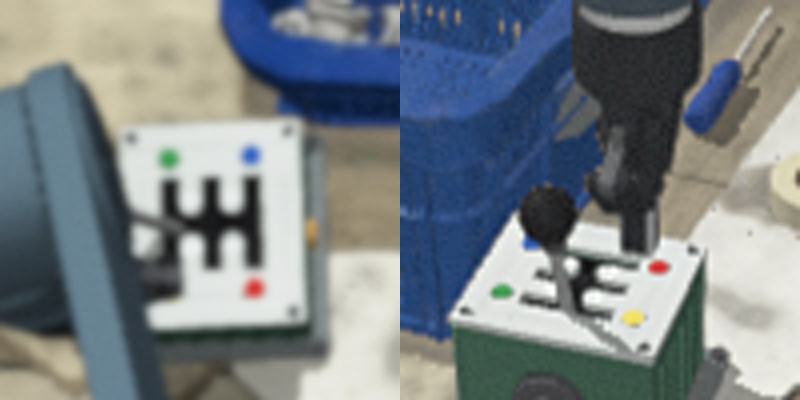

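Request:
send_rows(
  series=[
    [[0,0,0],[0,-4,-8],1],
    [[0,0,0],[22,-2.5,-8],1],
    [[0,0,0],[32,-2,-8],1],
    [[0,0,0],[41,-1,-8],1],
    [[0,0,0],[50,-0.5,-8],1],
    [[0,0,0],[58,0,-8],1],
    [[0,0,0],[66,0.5,-8],1],
    [[0,0,0],[73,1,-8],1],
    [[0,0,0],[78,1.4,-8],1],
    [[0,0,0],[78,1.4,-8],1],
  ],
)

```text
time_s: 10.75
eef_pos: [0.5537, 0.2788, 0.1874]
eef_rot: [-0.0, 0.999, 0.035, 0.0]
wrist_force: [0.0, 0.3, -0.1]
opening: -0.003
grasp_force: 0.1
```

```bash
python3 look.py l6
```

```text
t 10.75 tcp [0.5537 0.2788 0.1874] in gb mm [ 19.3  50.6 187.4] F [ 0.   0.3 -0.1]
top knob []
top stem []
top crop 224 139
side knob []
side stem [(array([ 24.1,  26.1, 111.8]), 0.77), (array([  21.5, -462.4,    2.4]), 0.51)]
side crop 268 162
```

View pics/l6.png

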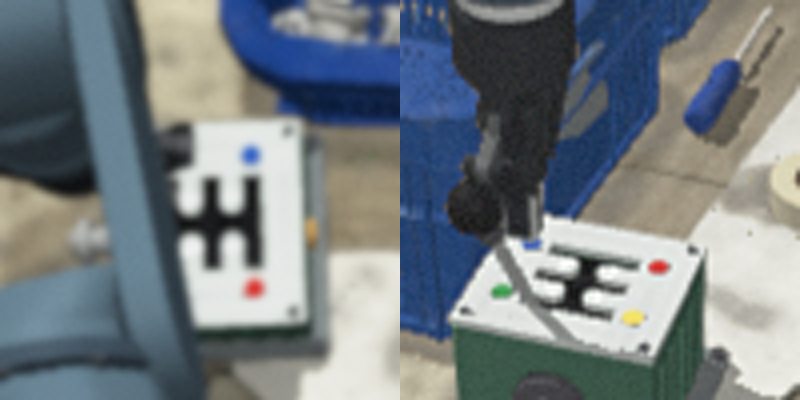

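Request:
send_rows(
  series=[
    [[0,0,0],[2,0.1,0],1],
    [[0,0,0],[4,0.3,0],1],
    [[0,0,0],[6,0.4,0],1],
    [[0,0,0],[6,0.4,0],1],
    [[0,0,0],[6,0.4,0],1],
  ],
)

```text
time_s: 11.68
eef_pos: [0.5593, 0.2791, 0.1873]
eef_rot: [-0.0, 0.999, 0.035, 0.0]
wrist_force: [0.0, 0.8, -0.1]
opening: 0.0
grasp_force: 0.2
```

Request:
send_rows(
  series=[
    [[0,0,0],[1,0.1,0],1],
    [[0,0,0],[2,0.1,0],1],
    [[0,0,0],[2,0.1,0],1],
  ],
)

```text
time_s: 12.05
eef_pos: [0.561, 0.2792, 0.1871]
eef_rot: [0.0, 0.999, 0.035, -0.0]
wrist_force: [-2.6, -0.6, -0.7]
opening: 0.001
grasp_force: 1.2
```

Request:
send_rows(
  series=[
    [[0,0,0],[1,0.1,0],1],
    [[0,0,0],[1,0.1,0],1],
    [[0,0,0],[1,0.1,0],1],
  ],
)

```text
time_s: 12.42
eef_pos: [0.5614, 0.2793, 0.187]
eef_rot: [0.0, 0.999, 0.035, -0.001]
wrist_force: [-4.1, -0.4, 1.1]
opening: -0.003
grasp_force: 2.6
```

Request:
send_rows(
  series=[
    [[0,0,0],[1,0.1,0],1],
    [[0,0,0],[2,0.1,0],1],
    [[0,0,0],[2,0.1,0],1],
    [[0,0,0],[2,0.1,0],1],
  ],
)

```text
time_s: 12.92
eef_pos: [0.5621, 0.2794, 0.1869]
eef_rot: [0.0, 0.999, 0.036, -0.002]
wrist_force: [-10.4, -1.0, 2.6]
opening: 0.002
grasp_force: 5.2
```

Firmly at the stop. Retreat along -x and check.

Request:
send_rows(
  series=[
    [[0,0,0],[-5,-0.5,0],1],
    [[0,0,0],[-40,-3,0],1],
    [[0,0,0],[-90,-6,0],1],
    [[0,0,0],[-125,-60,20],1],
    [[0,0,0],[-125,-120,60],1],
    [[0,0,0],[-125,-180,80],1],
    [[0,0,0],[-125,-240,80],1],
    [[0,0,0],[-125,-240,80],1],
    [[0,0,0],[-125,-240,80],1],
  ],
)

```text
time_s: 14.05
eef_pos: [0.4397, 0.039, 0.2676]
eef_rot: [-0.0, 0.999, 0.034, 0.001]
wrist_force: [-0.4, 0.0, -0.1]
opening: 0.001
grasp_force: 0.0
```

```bash
python3 look.py l7
```

```text
t 14.05 tcp [0.4397 0.039  0.2676] in gb mm [-111.2 -180.7  267.6] F [-0.4  0.  -0.1]
top knob []
top stem [(array([ 27.9,  25.1, 111.6]), 0.62), (array([  0.9,  -1.7, 114.9]), 0.21)]
top crop 224 139
side knob [(array([ 58.7,  53.9, 203.8]), 0.69)]
side stem [(array([ 29.8,  26. , 108.7]), 0.74)]
side crop 268 162
```

View pics/l7.png

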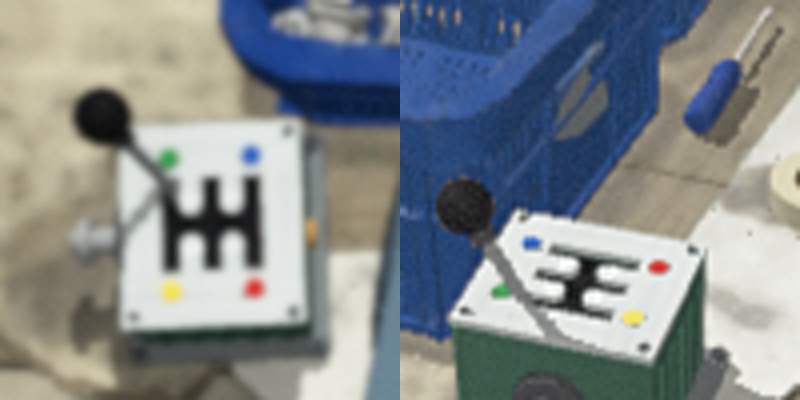

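The lever is home in the green slot. The stem stands at its end by the green disc (crop pixel 168,160 in the top view), and the knob is at gearbox x ≈ 58 mm. The arm is clear.

```bash
python3 -c "
from bench import ctrl; print(ctrl.hand_in())"
```

```text
the job is handed in; nothing more can be done
None
```

The gear lever is fully home against the end of the green-disc slot, pushed there with closed fingers and no gripping; no other coloured slot was entered, nothing else was touched that I could see, and the job was handed in at about 14 s.

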